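# Air the damp box at its vent mark

### The job

Take the humidity probe out of its wooden stand and stand it upright, fully home, in the socket of the grey measuring block beside the damp box, and let go of it. Then lift the box's sprung lid by its handle until the lid's pointer is level with the tab of the set-arm, and finish while still holding the lid there; do not let go, because the spring would shut it. Leave the set-arm where it is and do not disturb the jar, the cup or the timer.

Things in the scene. Friction and masses are not known exactly. Their poses are not given: they have to be found in the camera images.
- damp_box: plywood chest 170 (x) x 220 (y) x 70 mm high, fixed; origin at the centre of its underside, z up, x from its front to its hinge side (away from the robot at yaw 0), y to its left. A fixed grey block (56 x 56 x 50 mm high) stands centred 180 mm to its right, at (0, -180 mm). On its left side an aluminium quadrant band, its top 175 mm above the table, with the set-arm outside it
- socket_mouth (a point): centre of the mouth of the bore, at the top of the grey block, 50 mm above the table; box frame (0, -180, 50) mm. Bore 17 mm wide with a small chamfer, 42 mm deep
- lid_hinge (a point): middle of the lid's hinge axis, box frame (88, 0, 75) mm; the axis runs along the box's y
- lid (a joint): angle of the lid in rad: 0 shut (lid level), grows as the front edge rises about the hinge; stop at 1.3. Two springs and its weight pull it shut: about 6 N at the handle, along its arc, to start it, about 8 N at 0.6 rad. It falls shut when let go
- lid_handle (a point): middle of the lid's handle, a round steel bar 10 mm thick, 100 mm long, parallel to the hinge, on a post at each end, its centre 37 mm above the lid's top face. Lid shut: 138 mm in front of the hinge axis and 45 mm above it (120 mm above the table); it moves with the lid. The bar may turn between the fingers as the lid rises
- lid_pointer (a point): tip of the lid's pointer, a thin dark steel needle on the lid's left edge, pointing forward, 155 mm from the hinge axis; rises with the lid
- mark (a joint): angle of the set-arm in rad, from level, about the same hinge axis and in the same sense as the lid: the lid is at the mark when joint lid equals joint mark. Stiff friction keeps it; somewhere from 0.33 to 0.65, different each time
- mark_tab (a point): front face of the set-arm's tab (a steel block 16 mm high at the arm's end, just left of the pointer's path), 155 mm from the hinge axis; the pointer's tip must come level with the middle of it
- probe: the humidity probe, loose, 60 g, upright: steel stem 14 mm thick and 38 mm long below, black cylindrical head 24 mm thick and 55 mm long above (93 mm in all); origin at the centre of the stem's foot, z up. Fully home, the head's shoulder rests on the grey block (foot 38 mm below the mouth)
- stand: the wooden stand, 60 x 60 x 40 mm block fixed to the table, origin at the centre of its underside; the probe's stem stands in its 17 mm bore, 30 mm deep, so the probe's foot is 10 mm above the table at the start
- glaze_jar: bystander: plastic glaze jar with dark lid, 51 mm wide, 60 mm high, origin at the centre of its underside
- cup: bystander: small clay cup with a painted band, 67 mm wide, 61 mm high, origin at the centre of its underside
- kitchen_timer: bystander: round wind-up timer, 63 mm wide, 43 mm high, origin at the centre of its underside
There are look-alikes about, which are no part of the job. What is meant by the probe is not red, and is the smaller of those in its own colour.

How it is judged (in metres and radians):
On the way:
1. the probe stands fully home in the grey block's socket and has been let go, the lid still shut (horizontal distance between probe and socket_mouth below 0.005 m and z of probe in the frame of socket_mouth below -0.034 m and angle between probe's own z axis and vertical below 0.1 rad and contact force between probe and the fingers below 0.1 N and value of joint lid below 0.08 rad), for 0.2 s.
At the end, for the whole second after the job is handed in: robot holds the lid (2 N or more, nothing else props it), at rest within 0.06 rad of the set-arm, which has moved under 5 mm; the probe stands released in the socket, upright within 0.1 rad, within 5 mm of the bore centre, its foot 34 mm or more below the mouth (angle between the x axis of lid_handle and the x axis of mark_tab, either way round below 0.06 rad and value of joint lid above 0.25 rad and velocity of joint lid between -0.08 and 0.08 rad/s and contact force between any of the fingers, the arm and lid above 2 N and contact force between probe and lid below 0.1 N and distance of mark_tab from where it was at the start of the episode below 0.005 m and horizontal distance between probe and socket_mouth below 0.005 m and z of probe in the frame of socket_mouth below -0.034 m and angle between probe's own z axis and vertical below 0.1 rad and contact force between probe and the fingers below 0.1 N); the arm keeps its last pose, push and grip.
It fails at once if the glaze jar, the cup or the timer is moved more than 20 mm (distance of any of glaze_jar, cup, kitchen_timer from where it was at the start of the episode above 0.02 m).
It fails at once if the set-arm is shifted more than 5 mm (distance of mark_tab from where it was at the start of the episode above 0.005 m).
It also fails if it takes over 54 s, if anything falls off the work surface, if the arm or the gripper's body presses on something with over 40 N, if the wrist force passes 120 N, or if a joint passes its speed limit or range.

### The arm

A 6-joint arm with a two-finger parallel gripper is mounted at the origin on a cart in front of the work surface, level with it; the furniture and walls round the work are solid. World frame = base frame: x ahead of the robot, y to its left, z up, the work surface at z = 0. Lengths are in m, angles in degrees, forces in N, time in s.
With the tool pointing down it reaches from about 0.35 to 0.875 m from the base axis. Payload 4.2 kg.
Tool frame: the origin (TCP) lies at the very end of the fingers, on their centre line; the grasp point (between the pads) lies 19 mm behind it; z points along the fingers, y is the line along which they close (so a half turn about z gives the same grasp; the last joint's range is limited). The gripper opens to 87 mm and grips with 3 to 60 N. Pads are 19 mm wide; open, the fingers measure 117 mm over their backs; the gripper's body (75 mm by 190 mm) begins 51 mm behind the grasp point.
Start: joints at [-49.698, 22.042, 0.453, 0, -68.411, -14.817], TCP at [0.269, -0.564, 0.196] pointing down, gripper open.
Joint ranges: [-179.83, 179.83], [-69.29, 118.12], [-61.27, 80.66], [-181.25, 117.63], [-171.15, -9.14], [-177.46, 177.46]. Speed limits (degrees/s): [159.86, 159.86, 180, 180, 180, 180].

### API

Orientations are given as a 3x3 rotation matrix whose columns are the frame's x, y, z axes.
In Python, from station import sense, cams, r gives the robot as it stands. The module is installed in compiled form; this text tells all that it offers.
- The arm moves only by the tool step_arm, never from a script. Its argument "targets" is text: rows parted by semicolons, each of 4 numbers parted by spaces: the shift along the tool's x, y, z in cm, then the turn about the tool's z in degrees. In form: x y z turn; .... A call has 1 to 12 rows; each row shifts and turns the commanded pose from where the row before left it, along the tool's axes as they then stand; what a row does not reach is not made up. A row lasts 1/12 s, in which the tool goes at most 41.7 mm and 7.16 degrees, less where a joint would pass 70% of its speed; a pose out of reach is approached as far as the arm can. A call with a gripper value outside its range is refused whole. "claw" is the finger opening in cm, from 0 to 8.7, set as the call begins (left out, the last holds). The fingers move at their own pace and stop on an object; the grip force is fixed at half the most. Time passes only in rows, so rows that do not move let the fingers close. It gives the time, the measured TCP pose, the force, the opening and the grip force at its end, in the units of the state.
- sense(): the state, without advancing time (a new reading comes with each control period).
- cams.capture(name): name is "scene" or "side" or "wrist"; returns a dict with "frame" (384x512x3 uint8, blue, green, red), "vertical_fov" (degrees; the focal length in pixels is half the picture's height over the tangent of half this angle, whatever the lens; pixels are square), "cx", "cy" (the principal point, pixels), "eye" and "rotation" of the camera in the world; the wrist camera has in their place "tool_from_camera" (4x4, takes a point from camera to tool coordinates, whose origin is the TCP and whose axes are the flange's). Camera axes: x right, y down, z forward; pixel columns grow to the right and rows downward; lengths in m; the calibration is good to about 2 mm. A picture is of the moment at which its call begins: read the wrist's pose just before it. There is no depth.
- r.finish_job(): hands the job in; it is judged then, once.
The state is a dict: "time_s": time; "joints": joint angles; "joint_velocities": joint speeds; "effort": joint torques, N m; "tcp_pos": TCP position; "ee_rot": TCP orientation; "wrist_force": force on the tool from outside, world axes, zero at the start; "moment": the same for the moment, N m; "gripper_width": opening from 0.0 (shut) to 1.0 (fully open); "gripper_force": force on a finger pad.
Only numpy, scipy, OpenCV 4.12 (cv2) and the standard library are available. Lean on these libraries where they do the work, as an engineer would, in place of code of your own. Each camera call takes 0.05 s, during which the arm holds its last target. There are 200 camera calls.

## Working session

There is one attempt and no reset: what is moved stays moved. The work goes in short steps, Python scripts to look and compute and a tool call to move; the robot and the scene stay as the last step left them, time stands still between calls to the robot, and variables do not carry over. Pictures are saved under pics/ and viewed, at most 10 in all, crops included, and the job is handed in when it is done.

Besides the shell and the picture viewer there is one more tool, called after ">>>" in YAML: its name, and indented under it one key for each argument. step_arm: Moves the arm, as the interface text tells. Its arguments: {"type":"object","properties":{"targets":{"type":"string"},"claw":{"type":"number"}},"required":["targets"]}

```bash
mkdir -p pics; cat > h.py <<'E'
import numpy as np, cv2, pickle
from station import sense, cams, r
def grab(n, fn):
    s=sense(); c=cams.capture(n)
    if n=='wrist':
        T=np.eye(4); T[:3,:3]=np.array(s['ee_rot']); T[:3,3]=s['tcp_pos']
        M=T@np.array(c['tool_from_camera']); c['eye']=M[:3,3]; c['rotation']=M[:3,:3]
    cv2.imwrite(f'pics/{fn}.png',c['frame']); pickle.dump(c,open(f'pics/{fn}.pkl','wb')); return c
def load(fn): return pickle.load(open(f'pics/{fn}.pkl','rb'))
def foc(c): return c['frame'].shape[0]/2/np.tan(np.radians(c['vertical_fov'])/2)
def ray(c,u,v):
    d=np.array(c['rotation'])@np.array([(u-c['cx'])/foc(c),(v-c['cy'])/foc(c),1]); return np.array(c['eye']),d/np.linalg.norm(d)
def onz(c,u,v,z):
    e,d=ray(c,u,v); return e+d*(z-e[2])/d[2]
def proj(c,p):
    q=np.array(c['rotation']).T@(np.array(p)-c['eye']); return np.array([c['cx']+foc(c)*q[0]/q[2],c['cy']+foc(c)*q[1]/q[2]])
E
python3 - <<'E'
from h import *
s=sense(); print({k:np.round(v,3).tolist() for k,v in s.items()})
for n in ['scene','side','wrist']:
    c=grab(n,n+'0'); print(n,c['vertical_fov'],c['cx'],c['cy'],np.round(c['eye'],3),np.round(c['rotation'],2).tolist())
a=[cv2.imread(f'pics/{n}0.png') for n in ['scene','side']]
cv2.imwrite('pics/both.png',cv2.resize(np.vstack(a),(512,768))[:]) 
E
```

```text
{'time_s': 0.0, 'joints': [-49.699, 22.09, 0.38, -0.031, -68.412, -14.815], 'joint_velocities': [-0.055, 0.028, -0.02, 0.04, 0.059, 0.051], 'effort': [-0.0, -39.067, 18.741, 4.22, 0.011, -0.0], 'tcp_pos': [0.269, -0.564, 0.195], 'ee_rot': [[-0.903, -0.43, -0.001], [-0.43, 0.903, 0.002], [0.0, 0.002, -1.0]], 'wrist_force': [-0.943, -0.512, -0.587], 'moment': [0.065, 0.011, -0.01], 'gripper_force': 0.0, 'gripper_width': 1.001}
scene 55.94086302397368 252.3317029301698 187.7315495997916 [-0.381  0.604  0.603] [[-0.56, -0.34, 0.75], [-0.83, 0.25, -0.5], [-0.02, -0.9, -0.43]]
side 42.04953403934478 258.0625188076543 186.87956796437075 [0.537 1.253 0.64 ] [[-1.0, -0.0, -0.0], [0.0, 0.39, -0.92], [0.01, -0.92, -0.39]]
wrist 61.48850832886464 253.37548234121462 190.36494531683962 [ 0.206 -0.594  0.384] [[-0.43, 0.87, 0.23], [0.9, 0.41, 0.11], [0.0, 0.26, -0.97]]
```

View pics/scene0.png

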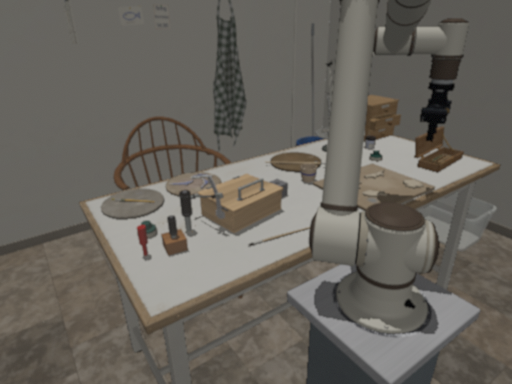

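View pics/side0.png

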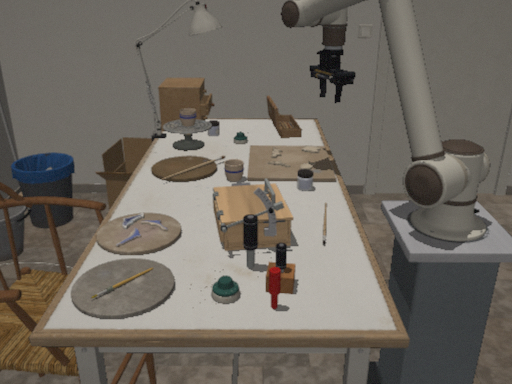

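Scene: box at about (243,200), stand with small black probe at (175,235), larger black decoy at (187,207), red one at (143,238), grey block at (280,188). Side: stand at (281,278), probe head at (281,256), tall decoy at (250,240), red one at (274,287), box at (252,215), cup at (234,172), jar at (305,180), green timer at (225,290).

```bash
python3 - <<'E'
from h import *
sc,si=load('scene0'),load('side0')
def tri(a,b):
    e1,d1=ray(sc,*a);e2,d2=ray(si,*b)
    A=np.array([d1,-d2]).T; t=np.linalg.lstsq(A,e2-e1,rcond=None)[0]
    p,q=e1+t[0]*d1,e2+t[1]*d2; return np.round((p+q)/2,3),round(np.linalg.norm(p-q),4)
print('probe top',tri((172,217),(281,246)))
print('tall top',tri((185,192),(250,218)))
print('stand base side',onz(si,281,282,0.02).round(3),'timer',onz(si,225,288,.02).round(3),'cup',onz(si,234,172,.03).round(3),'jar',onz(si,305,180,.03).round(3),'red',onz(si,274,300,.0).round(3))
print('block scene',onz(sc,279,184,.05).round(3))
for n,p in dict(scene=(sc,150,140,340,260),side=(si,190,150,345,305)).items():
    c,a,b,x,y=p; cv2.imwrite(f'pics/{n}crop.png',cv2.resize(c['frame'][b:y,a:x],None,fx=4,fy=4 if n=='scene' else 3.85,interpolation=cv2.INTER_CUBIC))
E
```

```text
probe top (array([0.482, 0.303, 0.1  ]), np.float64(0.0033))
tall top (array([0.55 , 0.229, 0.13 ]), np.float64(0.0028))
stand base side [0.481 0.325 0.02 ] timer [0.602 0.349 0.02 ] cup [ 0.611 -0.313  0.03 ] jar [ 0.378 -0.245  0.03 ] red [0.497 0.364 0.   ]
block scene [ 0.567 -0.144  0.05 ]
```

View pics/scenecrop.png

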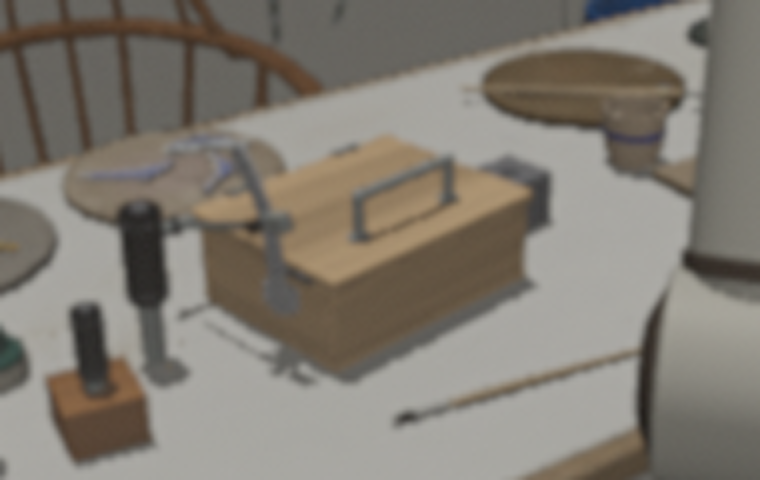

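View pics/sidecrop.png

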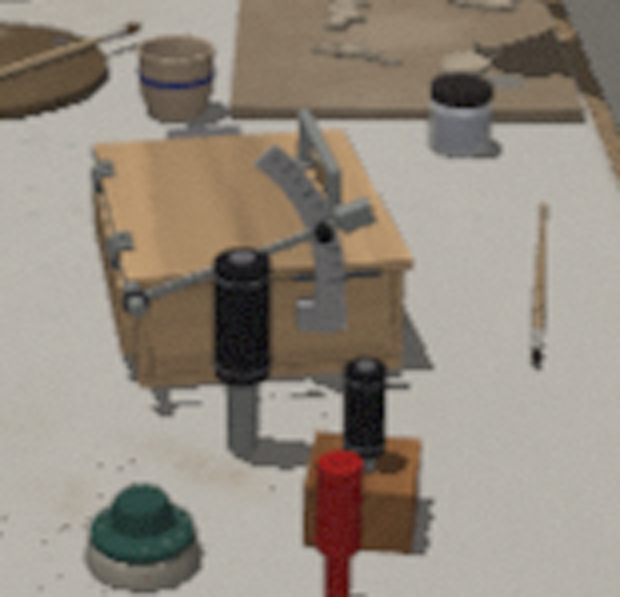

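Scene crop: small black probe in the stand, with a taller black decoy behind it. Lid handle bar is at crop (355..450,160..205) and the grey block is behind the box. Side crop: set-arm pivot at (137,300), tab at (355,213), pointer at about (345,273), red decoy in front of the stand, timer at lower left. The triangulated probe top is at z=0.100 against the expected 0.103, so I'll move and look from above.

>>> step_arm:
  targets: "0 0 -1.4 -6.7;0 0 -1.4 -6.7;0 0 -1.4 -6.7;0 0 -1.4 -6.7;0 0 -1.4 -6.7;0 0 -1.4 -6.7;0 0 -1.4 -6.7;0 0 -1.4 -6.7;0 0 -1.4 -6.7;0 0 -1.4 -6.7;0 0 -1.4 -6.7;0 0 -1.4 -6.7"

```text
time_s: 1.15
tcp_pos: [0.2689, -0.5639, 0.364]
ee_rot: [[0.279, -0.96, -0.0], [-0.96, -0.279, 0.001], [-0.001, 0.0, -1.0]]
wrist_force: [-0.3, 0.3, 0.6]
gripper_width: 1.002
gripper_force: 0.0
```

>>> step_arm:
  targets: "-2.8 -2.7 0 0;-2.8 -2.7 0 0;-2.8 -2.7 0 0;-2.8 -2.7 0 0;-2.8 -2.7 0 0;-2.8 -2.7 0 0;-2.8 -2.7 0 0;-2.8 -2.7 0 0;-2.8 -2.7 0 0;-2.8 -2.7 0 0;-2.8 -2.7 0 0;-2.8 -2.7 0 0"

```text
time_s: 2.15
tcp_pos: [0.4889, -0.1504, 0.3637]
ee_rot: [[0.274, -0.962, -0.0], [-0.962, -0.274, 0.0], [-0.0, -0.0, -1.0]]
wrist_force: [0.1, -0.7, 0.3]
gripper_width: 1.001
gripper_force: 0.0
```

>>> step_arm:
  targets: "-2.8 -2.7 0 0;-2.8 -2.7 0 0;0 0 0 0;0 0 0 0;0 0 0 0"

```text
time_s: 2.57
tcp_pos: [0.525, -0.0836, 0.3634]
ee_rot: [[0.274, -0.962, -0.001], [-0.962, -0.274, -0.0], [0.0, 0.001, -1.0]]
wrist_force: [-0.4, 0.6, 0.4]
gripper_width: 0.998
gripper_force: 0.0
```

```bash
python3 - <<'E'
from h import *
s=sense(); print(s['time_s'],np.round(s['tcp_pos'],4),np.round(s['ee_rot'],3).tolist(),np.round(s['joints'],1))
c=grab('wrist','w1')
E
```

```text
2.5667 [ 0.525  -0.0836  0.3634] [[0.274, -0.962, -0.001], [-0.962, -0.274, -0.0], [0.0, 0.001, -1.0]] [  8.4   8.8   5.8   0.  -87.    7.5]
```

View pics/w1.png

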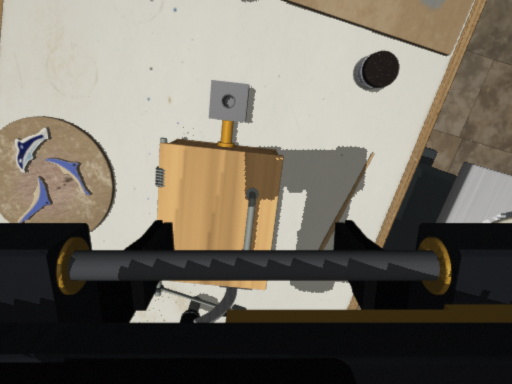

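Wrist view: bore of the grey block at (229,101), jar at (378,69), lid with handle bar from (252,195) downward, and the tall decoy head at (190,318). The image's up direction is roughly world −y.

```bash
python3 - <<'E'
from h import *
c=load('w1'); f=c['frame']
g=cv2.cvtColor(f,cv2.COLOR_BGR2GRAY); hsv=cv2.cvtColor(f,cv2.COLOR_BGR2HSV)
# grey block top
m=((g>70)&(g<150)&(hsv[...,1]<70)).astype(np.uint8); m[:70]=0;m[130:]=0;m[:,:200]=0;m[:,262:]=0
m=cv2.morphologyEx(m,cv2.MORPH_OPEN,np.ones((3,3)))
k=max(cv2.findContours(m,0,2)[0],key=cv2.contourArea)
q=cv2.convexHull(k)[:,0,:]; P=np.array([onz(c,*p,.05)[:2] for p in q],np.float32)
print('block rect',cv2.minAreaRect(P))
mm=(g<60).astype(np.uint8); mm[:90]=0;mm[112:]=0;mm[:,:218]=0;mm[:,240:]=0
ys,xs=np.nonzero(mm);print('bore px',xs.mean(),ys.mean(),len(xs),onz(c,xs.mean(),ys.mean(),.05).round(4),onz(c,xs.mean(),ys.mean(),.04).round(4))
# lid top
w=((hsv[...,0]>8)&(hsv[...,0]<25)&(hsv[...,1]>90)&(g>90)).astype(np.uint8); w[:138]=0;w[222:]=0;w[:,:150]=0;w[:,290:]=0
w=cv2.morphologyEx(w,cv2.MORPH_OPEN,np.ones((9,9)))
k=max(cv2.findContours(w,0,2)[0],key=cv2.contourArea)
for y in (160,180,200,215):
    x=np.nonzero(w[y])[0]; print(y,x.min(),x.max(),onz(c,x.min(),y,.082).round(4),onz(c,x.max(),y,.082).round(4))
# bar
for y in range(200,246,10):
    row=hsv[y,235:268,1]; x=np.nonzero(row<70)[0]+235; print('bar',y,x,onz(c,x.mean(),y,.12).round(4) if len(x) else '')
E
```

```text
block rect ((0.5759797096252441, -0.13952627778053284), (0.06559447199106216, 0.06774120032787323), 9.656333923339844)
bore px 225.13636363636363 100.13636363636364 44 [ 0.5871 -0.1451  0.05  ] [ 0.5879 -0.1449  0.04  ]
160 160 244 [ 0.6553 -0.037   0.082 ] [ 0.5363 -0.0709  0.082 ]
180 165 245 [ 0.642  -0.0094  0.082 ] [ 0.5268 -0.0421  0.082 ]
200 158 276 [0.6458 0.0242 0.082 ] [ 0.473  -0.0249  0.082 ]
215 158 275 [0.641  0.0479 0.082 ] [ 0.4675 -0.0014  0.082 ]
bar 200 [249 250 251 252 253 254 255] [ 0.5112 -0.026   0.12  ]
bar 210 [248 249 250 251 252 253 254] [ 0.5085 -0.0114  0.12  ]
bar 220 [247 248 249 250 251 252] [0.5065 0.0036 0.12  ]
bar 230 [246 247 248 249 250 251] [0.5037 0.0187 0.12  ]
bar 240 [244 245 246 247 248 249 250] [0.5016 0.0342 0.12  ]
```

>>> step_arm:
  targets: "-3.8 -0.6 0.9 0;-3.8 -0.6 0.9 0;-3.8 -0.6 0.9 0;-3.8 -0.6 0.9 0;-3.8 -0.6 0.9 0;-3.8 -0.6 0.9 0;-3.8 -0.6 0.9 0;-3.8 -0.6 0.9 0;-3.8 -0.6 0.9 0;-3.8 -0.6 0.9 0;-3.8 -0.6 0.9 0;-3.7 -0.6 0.9 0"

```text
time_s: 3.62
tcp_pos: [0.4702, 0.374, 0.2559]
ee_rot: [[0.272, -0.962, 0.001], [-0.962, -0.272, 0.001], [-0.0, -0.001, -1.0]]
wrist_force: [0.6, -0.3, 0.4]
gripper_width: 1.0
gripper_force: 0.0
```

>>> step_arm:
  targets: "0 0 0 0;0 0 0 0;0 0 0 0"

```text
time_s: 3.87
tcp_pos: [0.4705, 0.3724, 0.256]
ee_rot: [[0.272, -0.962, 0.0], [-0.962, -0.272, -0.0], [0.0, -0.0, -1.0]]
wrist_force: [-0.5, -0.3, 0.4]
gripper_width: 0.997
gripper_force: 0.0
```

```bash
python3 - <<'E'
from h import *
s=sense(); print(s['time_s'],np.round(s['tcp_pos'],4),np.round(s['ee_rot'],3).tolist(),np.round(s['joints'],1))
c=grab('wrist','w2'); print(proj(c,s['tcp_pos']))
for p in [(.482,.303,.103),(.482,.303,.04),(.55,.229,.13)]: print(proj(c,p))
E
```

```text
3.8667 [0.4705 0.3724 0.256 ] [[0.272, -0.962, 0.0], [-0.962, -0.272, -0.0], [0.0, -0.0, -1.0]] [ 53.8  17.6   2.6   0.  -74.9 -38. ]
[254.51684839 221.47744918]
[261.76888998 104.76017314]
[260.49303629 104.61398017]
[211.29111014  -1.46933626]
```

View pics/w2.png

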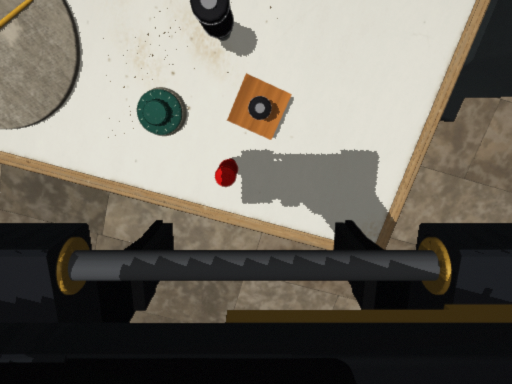

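Wrist view: probe head at (260,106) on the stand, as predicted. Red decoy at (227,172), timer at (161,110), tall decoy at (212,15). The horizontal closing line is clear.

```bash
python3 - <<'E'
from h import *
c=load('w2'); f=c['frame']; s=sense(); R=np.array(s['ee_rot'])
g=cv2.cvtColor(f,cv2.COLOR_BGR2GRAY)
m=(g<55).astype(np.uint8); m[:88]=0;m[125:]=0;m[:,:240]=0;m[:,280:]=0
k=max(cv2.findContours(m,0,2)[0],key=cv2.contourArea); (x,y),rad=cv2.minEnclosingCircle(k); print(x,y,rad,cv2.boundingRect(k))
ev=onz(c,x,y,.095); print(ev)
hsv=cv2.cvtColor(f,cv2.COLOR_BGR2HSV); m=((hsv[...,0]<14)&(hsv[...,1]>130)&(g>50)).astype(np.uint8); m[:70]=0;m[145:]=0;m[:,:222]=0;m[:,300:]=0
k=cv2.convexHull(max(cv2.findContours(m,0,2)[0],key=cv2.contourArea))[:,0]; P=np.array([onz(c,*p,.04)[:2] for p in k],np.float32); print('stand',cv2.minAreaRect(P))
print('cm tool shift', (R.T@(ev-np.array(s['tcp_pos']))*100).round(2))
E
```

```text
260.13519287109375 107.33387756347656 11.723258018493652 (249, 96, 23, 24)
[0.4827299  0.30594716 0.095     ]
stand ((0.46713536977767944, 0.3146838843822479), (0.015252111479640007, 0.006385817192494869), 49.11823654174805)
cm tool shift [ 6.7   0.66 16.15]
```

>>> step_arm:
  targets: "2.2 0.2 1 0;2.3 0.2 1 0;2.2 0.25 1 0;0 0 3 0;0 0 3 0;0 0 3 0;0 0 3 0;0 0 2.5 0;0 0 1.5 0;0 0 0 0;0 0 0 0"
  claw: 8.7

```text
time_s: 4.83
tcp_pos: [0.4827, 0.3062, 0.0664]
ee_rot: [[0.272, -0.962, 0.0], [-0.962, -0.272, -0.0], [0.0, -0.0, -1.0]]
wrist_force: [0.5, 0.3, -0.1]
gripper_width: 1.002
gripper_force: 0.0
```

>>> step_arm:
  targets: "0 0 0 0;0 0 0 0;0 0 0 0;0 0 0 0;0 0 0 0;0 0 0 0;0 0 0 0;0 0 0 0;0 0 0 0"
  claw: 0

```text
time_s: 5.58
tcp_pos: [0.482, 0.3075, 0.0657]
ee_rot: [[0.274, -0.962, -0.0], [-0.962, -0.274, -0.0], [0.0, 0.0, -1.0]]
wrist_force: [0.5, -1.5, -0.2]
gripper_width: 0.402
gripper_force: 0.0
```

>>> step_arm:
  targets: "0 0 0 0;0 0 0 0;0 0 0 0;0 0 0 0;0 0 0 0"

```text
time_s: 6.0
tcp_pos: [0.482, 0.3074, 0.0657]
ee_rot: [[0.274, -0.962, -0.0], [-0.962, -0.274, -0.0], [0.0, 0.0, -1.0]]
wrist_force: [0.1, 0.1, -0.3]
gripper_width: 0.261
gripper_force: 30.0
```

>>> step_arm:
  targets: "0 0 -1 0;0 0 -2 0;0 0 -3 0;0 0 -4 0;0 0 -4 0;0 0 -4 0;0 0 -2 0;0 0 0 0;0 0 0 0"

```text
time_s: 6.75
tcp_pos: [0.4821, 0.3078, 0.2677]
ee_rot: [[0.274, -0.962, 0.002], [-0.962, -0.274, 0.003], [-0.002, -0.003, -1.0]]
wrist_force: [0.0, 0.1, -2.1]
gripper_width: 0.261
gripper_force: 30.0
```

>>> step_arm:
  targets: "2 0.15 0 0;3.5 0.25 0 0;3.5 0.25 0 0;3.5 0.25 0 0;3.5 0.25 0 0;3.5 0.25 0 0;3.5 0.25 0 0;3.5 0.25 0 0;3.5 0.15 0 0;3.5 0.1 0 0;3 0.05 0 0;1.5 0.05 0 0"

```text
time_s: 7.75
tcp_pos: [0.5636, -0.0672, 0.2636]
ee_rot: [[0.271, -0.963, -0.004], [-0.963, -0.271, -0.001], [-0.001, 0.004, -1.0]]
wrist_force: [0.5, 0.3, -0.0]
gripper_width: 0.26
gripper_force: 30.0
```

>>> step_arm:
  targets: "0 0 0 0;0 0 0 0;0 0 0 0;0 0 0 0"

```text
time_s: 8.08
tcp_pos: [0.5639, -0.0633, 0.2652]
ee_rot: [[0.275, -0.961, -0.001], [-0.961, -0.275, 0.0], [-0.0, 0.001, -1.0]]
wrist_force: [1.3, 0.9, -1.1]
gripper_width: 0.26
gripper_force: 30.0
```

```bash
python3 - <<'E'
from h import *
s=sense(); print(s['time_s'],np.round(s['tcp_pos'],4),np.round(s['ee_rot'],3).tolist())
c=grab('wrist','w3'); grab('side','s3'); p=proj(c,(.585,-.145,.05)); print(p)
x,y=p.astype(int); a=c['frame'][max(0,y-75):y+75,x-100:x+100]; print(max(0,y-75),x-100)
cv2.imwrite('pics/w3c.png',cv2.resize(a,None,fx=4,fy=4,interpolation=cv2.INTER_CUBIC))
E
```

```text
8.0833 [ 0.5639 -0.0633  0.2652] [[0.275, -0.961, -0.001], [-0.961, -0.275, 0.0], [-0.0, 0.001, -1.0]]
[255.62028198  92.03057774]
17 155
```

View pics/w3c.png

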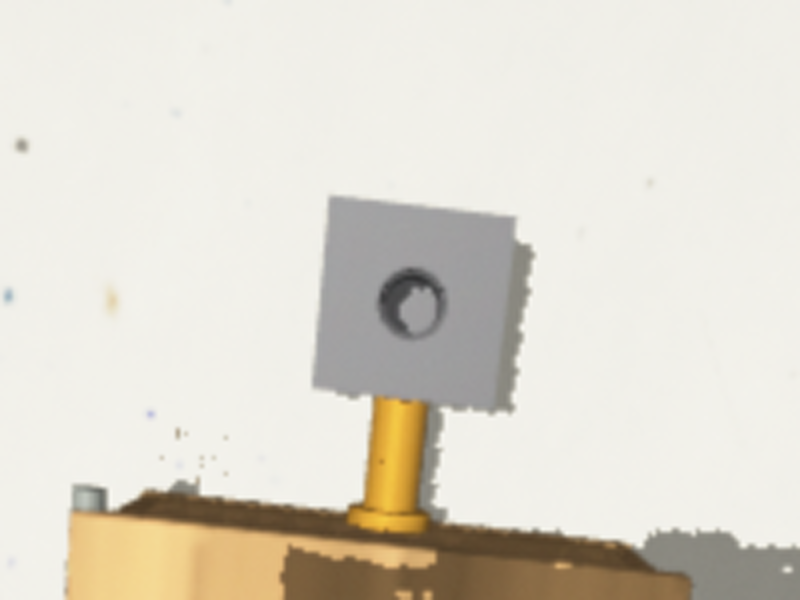

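Bore at crop (412,303), i.e. image (258,92.7). The block top's corners are centred on the same spot. Next I'll check the stem's foot in the same image, near (254,195).

```bash
python3 - <<'E'
from h import *
c=load('w3'); s=sense(); R=np.array(s['ee_rot']); t=np.array(s['tcp_pos'])
b=onz(c,257.7,92.5,.05); print('bore',b.round(4), 'corners ctr',np.mean([onz(c,154.6+x/4,16.6+y/4,.05) for x,y in [(330,197),(516,217),(497,408),(314,387)]],0).round(4))
print('edge yaw',[np.degrees(np.arctan2(*(onz(c,154.6+p[0]/4,16.6+p[1]/4,.05)-onz(c,154.6+q[0]/4,16.6+q[1]/4,.05))[[1,0]])).round(1) for p,q in [((330,197),(516,217)),((314,387),(330,197))]])
print('foot/shoulder exp px',proj(c,t+R@[0,0,.056]),proj(c,t+R@[0,0,.018]), 'cm shift',(R.T@(b-t)*100).round(2))
a=c['frame'][150:250,180:330]; cv2.imwrite('pics/w3d.png',cv2.resize(a,None,fx=4,fy=4,interpolation=cv2.INTER_CUBIC))
E
```

```text
bore [ 0.5825 -0.1452  0.05  ] corners ctr [ 0.5819 -0.1452  0.05  ]
edge yaw [np.float64(10.2), np.float64(100.1)]
foot/shoulder exp px [253.93948952 196.69981983] [254.062474   212.34782826] cm shift [ 8.39  0.49 21.56]
```

View pics/w3d.png

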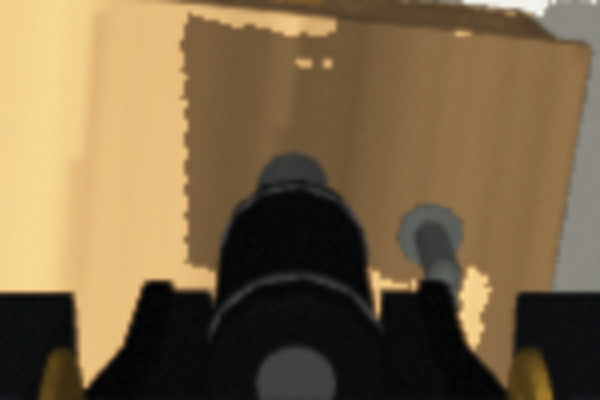

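Stem foot is centred at about image (253,196.6), within 1 mm of the expected spot (0.7 mm toward −y of the tool). I'll move above the bore with that correction.

>>> step_arm:
  targets: "1.5 0.1 0 0;2.5 0.2 0 0;2.5 0.15 1 0;1.4 0.1 2 0;0.5 0 3 0;0 0 3.5 0;0 0 3 0;0 0 2 0;0 0 0 0;0 0 0 0;0 0 0 0;0 0 0 0"

```text
time_s: 9.18
tcp_pos: [0.5838, -0.1463, 0.1232]
ee_rot: [[0.275, -0.962, 0.004], [-0.962, -0.275, -0.0], [0.002, -0.004, -1.0]]
wrist_force: [0.3, -0.5, -0.8]
gripper_width: 0.258
gripper_force: 30.0
```

```bash
python3 - <<'E'
from h import *
s=sense(); R=np.array(s['ee_rot']); t=np.array(s['tcp_pos'])
print(s['time_s'],t.round(4),'shift',(R.T@(np.array([.5822,-.1452,.05])-t)*100).round(2))
c=grab('wrist','w4'); grab('side','s4')
print('foot px',proj(c,t+R@[0,0,.056]),'bore px',proj(c,[.5822,-.1452,.05]))
a=c['frame'][140:250,170:340]; cv2.imwrite('pics/w4c.png',cv2.resize(a,None,fx=4,fy=4,interpolation=cv2.INTER_CUBIC))
E
```

```text
9.1833 [ 0.5838 -0.1463  0.1232] shift [-0.16  0.15  7.31]
foot px [254.30338167 196.54105329] bore px [256.02611956 192.72622337]
```

View pics/w4c.png

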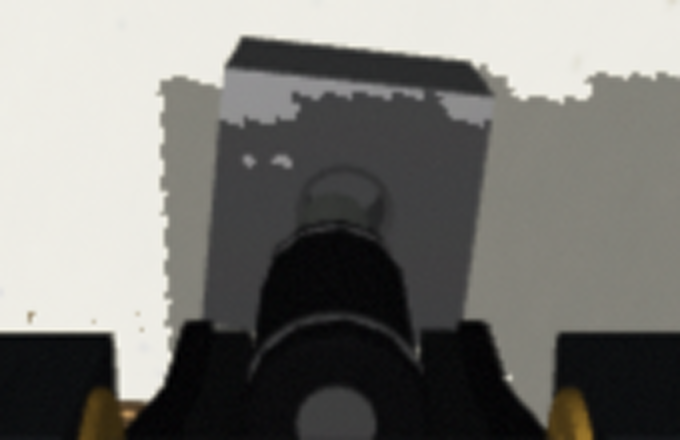

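>>> step_arm:
  targets: "-0.12 0.17 0 0;0 0 0.5 0;0 0 0 0;0 0 0 0"

```text
time_s: 9.62
tcp_pos: [0.5797, -0.1458, 0.1154]
ee_rot: [[0.274, -0.962, -0.001], [-0.962, -0.274, 0.0], [-0.0, 0.001, -1.0]]
wrist_force: [-0.2, 0.2, -0.3]
gripper_width: 0.26
gripper_force: 30.0
```

```bash
python3 - <<'E'
from h import *
s=sense(); R=np.array(s['ee_rot']); t=np.array(s['tcp_pos'])
print(s['time_s'],t.round(4),np.round(s['wrist_force'],2),'shift',(R.T@(np.array([.5822,-.1452,.05])-t)*100).round(2))
E
```

```text
9.6167 [ 0.5797 -0.1458  0.1154] [-0.16  0.23 -0.34] shift [ 0.01 -0.26  6.54]
```

>>> step_arm:
  targets: "0 -0.15 0 0;0 0 0 0;0 0 0 0;0 0 0 0;0 0 0 0;0 0 0 0"

```text
time_s: 10.12
tcp_pos: [0.5816, -0.1454, 0.1158]
ee_rot: [[0.274, -0.962, -0.0], [-0.962, -0.274, 0.0], [-0.0, 0.0, -1.0]]
wrist_force: [-0.0, 0.2, -0.9]
gripper_width: 0.258
gripper_force: 30.0
```

```bash
cat > st.py <<'E'
from h import *
s=sense(); R=np.array(s['ee_rot']); t=np.array(s['tcp_pos'])
print(s['time_s'],t.round(4),np.round(s['wrist_force'],2),np.round(s['moment'],2),'shift',(R.T@(np.array([.5822,-.1452,.05])-t)*100).round(2))
E
python3 st.py
```

```text
10.1167 [ 0.5816 -0.1454  0.1158] [-0.01  0.19 -0.87] [-0.05  0.12  0.03] shift [-0.   -0.07  6.58]
```

>>> step_arm:
  targets: "0 0 0.4 0;0 0 0.5 0;0 0 0.5 0;0 0 0.5 0;0 0 0 0;0 0 0 0"

```text
time_s: 10.62
tcp_pos: [0.5812, -0.1454, 0.0961]
ee_rot: [[0.274, -0.962, -0.001], [-0.962, -0.274, -0.0], [-0.0, 0.001, -1.0]]
wrist_force: [-0.2, -0.4, -1.1]
gripper_width: 0.259
gripper_force: 30.0
```

```bash
python3 st.py
```

```text
10.6167 [ 0.5812 -0.1454  0.0961] [-0.22 -0.44 -1.07] [ 0.03  0.14 -0.  ] shift [ 0.01 -0.11  4.61]
```

Foot is about 10 mm inside the bore and the wrist reads no contact force. Continuing down.

>>> step_arm:
  targets: "0 0 0.5 0;0 0 0.5 0;0 0 0.5 0;0 0 0.5 0;0 0 0.4 0;0 0 0.2 0;0 0 0 0;0 0 0 0;0 0 0 0"

```text
time_s: 11.37
tcp_pos: [0.5818, -0.1454, 0.071]
ee_rot: [[0.274, -0.962, 0.0], [-0.962, -0.274, -0.0], [0.0, -0.0, -1.0]]
wrist_force: [0.0, 0.0, -0.1]
gripper_width: 0.26
gripper_force: 30.0
```

```bash
python3 st.py
```

```text
11.3667 [ 0.5818 -0.1454  0.071 ] [ 0.01  0.   -0.14] [-0.    0.11 -0.05] shift [-0.01 -0.05  2.1 ]
```

>>> step_arm:
  targets: "0 0 0.2 0;0 0 0.15 0;0 0 0.1 0;0 0 0 0;0 0 0 0"

```text
time_s: 11.78
tcp_pos: [0.5821, -0.1456, 0.0676]
ee_rot: [[0.274, -0.962, 0.001], [-0.962, -0.274, -0.001], [0.001, -0.001, -1.0]]
wrist_force: [-1.0, 1.0, 4.7]
gripper_width: 0.259
gripper_force: 30.0
```

```bash
python3 st.py
```

```text
11.7833 [ 0.5821 -0.1456  0.0676] [-1.04  0.98  4.68] [0.15 0.66 0.01] shift [-0.03 -0.02  1.76]
```

>>> step_arm:
  targets: "0 0 0 0;0 0 0 0;0 0 0 0;0 0 0 0;0 0 0 0;0 0 0 0;0 0 0 0;0 0 0 0"
  claw: 6

```text
time_s: 12.45
tcp_pos: [0.5815, -0.1454, 0.0661]
ee_rot: [[0.274, -0.962, -0.0], [-0.962, -0.274, 0.0], [-0.0, 0.0, -1.0]]
wrist_force: [0.4, 0.4, -0.2]
gripper_width: 0.678
gripper_force: 0.0
```

>>> step_arm:
  targets: "0 0 -1 0;0 0 -2 0;0 0 -3 0;0 0 -3 0;0 0 -3 0;0 0 -2 0;0 0 0 0;0 0 0 0;0 0 0 0;0 0 0 0"

```text
time_s: 13.28
tcp_pos: [0.5807, -0.1453, 0.205]
ee_rot: [[0.274, -0.962, -0.003], [-0.962, -0.274, 0.0], [-0.001, 0.002, -1.0]]
wrist_force: [-0.3, -0.1, -0.3]
gripper_width: 0.69
gripper_force: 0.0
```

```bash
python3 - <<'E'
from h import *
exec(open('st.py').read())
c=grab('wrist','w5'); sd=grab('side','s5')
# box frame
y=np.radians(10.1); Rb=np.array([[np.cos(y),-np.sin(y),0],[np.sin(y),np.cos(y),0],[0,0,1]])
O=np.array([.5821,-.1454,0])-Rb@[0,-.18,0]; print('box origin',O)
for n,p in dict(handle=(-.05,0,.12),hinge=(.088,0,.075),hingeL=(.088,.115,.075),ptr=(-.067,.115,.075),b1=(-.05,.05,.12),b2=(-.05,-.05,.12)).items():
    w=O+Rb@p; print(n,w.round(4),'side',proj(sd,w).round(1),'scene',proj(load('scene0'),w).round(1),'wrist',proj(c,w).round(1),'shift',(R.T@(w-t)*100).round(2))
print('probe foot/top exp px',proj(c,[.5821,-.1454,.105]))
E
```

```text
13.2833 [ 0.5807 -0.1453  0.205 ] [-0.25 -0.05 -0.35] [ 0.05  0.15 -0.01] shift [ 0.05 -0.19 15.5 ]
box origin [0.55053399 0.03181057 0.        ]
handle [0.5013 0.023  0.12  ] side [269.2 186.4] scene [250.8 183.9] wrist [283.5 360.4] shift [-18.35   3.01   8.53]
hinge [0.6372 0.0472 0.075 ] side [218.1 205.2] scene [223.8 184.3] wrist [160.7 320.5] shift [-16.96 -10.73  12.99]
hingeL [0.617  0.1605 0.075 ] side [223.1 224.8] scene [197.2 194.9] wrist [158.3 399.9] shift [-28.4  -11.89  13.  ]
ptr [0.4644 0.1333 0.075 ] side [284.7 220.1] scene [227.7 210.5] wrist [282.3 409.5] shift [-29.96   3.53  13.04]
b1 [0.4925 0.0723 0.12  ] side [273.  193.8] scene [239.3 188.8] wrist [277.7 399.1] shift [-23.33   2.5    8.53]
b2 [ 0.5101 -0.0262  0.12  ] side [265.6 179.4] scene [261.7 179.3] wrist [289.8 318.6] shift [-13.38   3.51   8.53]
probe foot/top exp px [252.46183978 182.66858849]
```

```bash
cat > ang.py <<'E'
from h import *
y=np.radians(10.1); Rb=np.array([[np.cos(y),-np.sin(y),0],[np.sin(y),np.cos(y),0],[0,0,1]])
O=np.array([.5821,-.1454,0])-Rb@[0,-.18,0]
def inplane(c,u,v,yb):
    e,d=ray(c,u,v); e=Rb.T@(e-O); d=Rb.T@d; p=e+d*(yb-e[1])/d[1]; q=p-[.088,0,.075]
    return p, np.arctan2(q[2],-q[0]), np.hypot(q[0],q[2])
E
python3 - <<'E'
from ang import *
sd=load('side0')
for yb in (.11,.12,.13,.14,.15):
    print(yb,[tuple(np.round(inplane(sd,*p,yb)[1:],3)) for p in [(278.7,205.3),(282,204),(275,207.5)]], 'pivot',proj(sd,O+Rb@[.088,yb,.075]).round(1))
g=cv2.cvtColor(sd['frame'],cv2.COLOR_BGR2HSV)
print('sat');print(g[194:226,262:292:1,1][::2])
c=load('w5'); gr=cv2.cvtColor(c['frame'],cv2.COLOR_BGR2GRAY); print(gr[160:215:5,228:280:3])
E
```

```text
0.11 [(np.float64(0.277), np.float64(0.145)), (np.float64(0.281), np.float64(0.154)), (np.float64(0.258), np.float64(0.135))] pivot [222.8 223.9]
0.12 [(np.float64(0.313), np.float64(0.145)), (np.float64(0.315), np.float64(0.153)), (np.float64(0.297), np.float64(0.134))] pivot [223.3 225.8]
0.13 [(np.float64(0.35), np.float64(0.144)), (np.float64(0.349), np.float64(0.153)), (np.float64(0.337), np.float64(0.134))] pivot [223.8 227.6]
0.14 [(np.float64(0.387), np.float64(0.144)), (np.float64(0.384), np.float64(0.152)), (np.float64(0.377), np.float64(0.133))] pivot [224.3 229.5]
0.15 [(np.float64(0.424), np.float64(0.143)), (np.float64(0.419), np.float64(0.152)), (np.float64(0.417), np.float64(0.133))] pivot [224.7 231.5]
sat
[[  8   5   8  25  77  95  95  96  88  36   7  11  30  86 102 103 103  99
   95  50  15  18  19  18  19  18  18  17  17  17]
 [  5   8   0   0  24  62  86  98  98  57  12   9  23  84  99 102  99 100
  106  94  50  17  16  17  18  15  15  17  15  17]
 [  5   3   3   0   8   3  54  94  95  47   6   6  24  86 100 102 105 101
   99 102  90  54  15  15  18  17  18  17  
[... 1759 characters left out ...]
 57  57  58  58  56 100]
 [ 57  56  58  57  50  21   9   9  11   8  15  13  57  56  57  56  56 111]
 [ 57  57  57  56  44  12  12  12  12  11  10   9  53  57  56  57  57 114]
 [ 56  56  57  55  12   9  20  55  56  56  13   8  28  56  57  56  67 114]
 [ 56  57  57  57  24  10  12  56  56  49   9  10  44  57  56  55  80 114]
 [ 56  56  56  56  56  33  11  10   8   7  12  51  57  57  56  56 109 115]
 [222 192 112 112 100  61  62  60  58  57  57  56  56  57  55  57 111 113]
 [220 206 115 115 108  66  75  76  73  63 114 114 114 115 115 115 116 114]
 [221 201 115 114 102  69  76  77  71  67 115 114 115 114 116 114 114 115]
 [222 206 117 118  71  70  77  76  69  86 116 138 116 119 116 118 114 114]]
```

```bash
python3 - <<'E'
from ang import *
sc,si=load('scene0'),load('side0')
def tri(a,b):
    e1,d1=ray(sc,*a);e2,d2=ray(si,*b)
    t=np.linalg.lstsq(np.array([d1,-d2]).T,e2-e1,rcond=None)[0]
    p,q=e1+t[0]*d1,e2+t[1]*d2; return (p+q)/2,np.linalg.norm(p-q)
for a in [(220,195.5),(219,196),(221,195)]:
    p,e=tri(a,(279,205.3)); q=Rb.T@(p-O); d=q-[.088,0,.075]; print(q.round(4),e.round(4),'ang',np.arctan2(d[2],-d[0]).round(3),np.hypot(d[0],d[2]).round(3))
# scene intersections with plane
for yb in (.12,.125,.13): print(yb,inplane(sc,220,195.5,yb)[1:],inplane(si,279,205.3,yb)[1:])
a=sc['frame'][182:208,195:232]; print(cv2.cvtColor(a,cv2.COLOR_BGR2GRAY)[::1,8:34])
E
```

```text
[-0.0487  0.1268  0.1233] 0.0009 ang 0.339 0.145
[-0.0482  0.13    0.1237] 0.0011 ang 0.343 0.145
[-0.0491  0.1235  0.1228] 0.0029 ang 0.336 0.145
0.12 (np.float64(0.32650857189534094), np.float64(0.13536833451853186)) (np.float64(0.3114218571618644), np.float64(0.14536846238411322))
0.125 (np.float64(0.3386391279376859), np.float64(0.14272297291083266)) (np.float64(0.3296043514472842), np.float64(0.14502383385052947))
0.13 (np.float64(0.3495793235454128), np.float64(0.15009655321213428)) (np.float64(0.3478673968897932), np.float64(0.1447273697148148))
[[126 128 118 106 102  96  91  85  84  94 109 118 119 118 118 114 109 112
  130 151 155 151 148 148 147 147]
 [124 124 112  99  98 101  98  94  87  90 102 113 119 121 124 122 120 124
  137 148 151 148 147 147 146 146]
 [122 112 102  99 106 114 112 104  91  86  94 110 121 128 136 139 138 140
  145 148 149 148 146 146 144 141]
 [116 101 101 112 120 125 123 114  97  86  90 105 123 138 145 147 148 148
  148 148 147 145 142 140 138 136]
 [104 101 111 120 122 122 121 112  98  87  87 100 121 138 147 149 148 148
  146 144 142 139 138 137 135 1
[... 1593 characters left out ...]
84  93 111
  125 129 128 128 131 133 135 137]
 [ 88  88  89  89  88  87  86  85  84  82  83  86  89  87  84  85  91 108
  124 131 132 134 135 137 139 140]
 [ 88  88  89  89  88  88  87  88  87  85  83  82  81  83  84  85  89 106
  125 135 138 139 140 141 141 141]
 [ 89  89  88  89  88  88  89  88  88  87  85  84  81  81  83  84  87  99
  119 132 138 141 142 142 141 143]
 [ 92  89  89  89  89  89  88  88  90  89  88  86  84  81  85  83  85  92
  102 115 127 135 140 143 145 146]
 [ 91  91  89  89  89  89  88  89  88  88  88  87  87  85  85  85  85  85
   86  92 102 114 128 139 145 148]
 [ 92  91  90  90  90  89  89  89  89  88  89  89  88  86  85  82  81  83
   78  74  79  92 108 121 133 140]]
```

Probe head shows at (252,183) in the wrist image, against (252.5,182.7) expected, so it stands in the socket. The mark measures about 0.34 rad. Now to the handle.

>>> step_arm:
  targets: "-2 0.3 0 0;-3.3 0.5 0 0;-3.5 0.6 0 0;-3.5 0.6 0 0;-3.3 0.5 0 0;-2 0.3 0 0;-0.8 0.2 0 0;0 0 0 5.8;0 0 0 0;0 0 0 0;0 0 0 0;0 0 0 0"
  claw: 6

```text
time_s: 14.38
tcp_pos: [0.5025, 0.0228, 0.2059]
ee_rot: [[0.175, -0.985, -0.001], [-0.985, -0.175, -0.0], [0.0, 0.001, -1.0]]
wrist_force: [0.5, -0.3, 0.4]
gripper_width: 0.692
gripper_force: 0.0
```

```bash
cat > hd.py <<'E'
from ang import *
s=sense(); R=np.array(s['ee_rot']); t=np.array(s['tcp_pos']); h=np.array([.5015,.023,.101])
print(s['time_s'],t.round(4),np.round(s['wrist_force'],2),'yaw y',np.degrees(np.arctan2(R[1,1],R[0,1])),'shift',(R.T@(h-t)*100).round(2))
E
python3 hd.py; python3 - <<'E'
from h import *
c=grab('wrist','w6'); hs=cv2.cvtColor(c['frame'],cv2.COLOR_BGR2HSV)
# near end of bar (visible above gripper)
for v in range(120,226,8):
    x=np.nonzero(hs[v,200:310,1]<60)[0]+200
    if len(x): print(v,x.min(),x.max(),len(x),onz(c,x.mean(),v,.12).round(4))
print(proj(c,(.5101,-.0262,.12)),proj(c,(.5013,.023,.12)))
E
```

```text
14.3833 [0.5025 0.0228 0.2059] [ 0.47 -0.31  0.39] yaw y -169.90255602656413 shift [-0.04  0.09 10.49]
120 248 309 26 [ 0.4926 -0.0376  0.12  ]
128 244 309 35 [ 0.4956 -0.0304  0.12  ]
136 248 309 26 [ 0.4889 -0.0249  0.12  ]
144 249 309 25 [ 0.4865 -0.0184  0.12  ]
152 249 309 26 [ 0.4847 -0.0118  0.12  ]
160 249 309 26 [ 0.4834 -0.005   0.12  ]
168 249 309 26 [0.4808 0.0016 0.12  ]
176 249 309 27 [0.4802 0.0087 0.12  ]
184 249 309 26 [0.478  0.0156 0.12  ]
192 249 309 26 [0.4766 0.0228 0.12  ]
200 249 309 27 [0.4748 0.03   0.12  ]
208 249 309 27 [0.4733 0.0373 0.12  ]
216 248 309 28 [0.4729 0.0449 0.12  ]
224 245 309 35 [0.4756 0.0532 0.12  ]
[255.48266814 129.96374818] [255.46394828 187.50104601]
```

Bar is vertical in the wrist image at columns ~249–260, on the gripper's centre line. Descending and gripping.

>>> step_arm:
  targets: "0 0.05 2 0;0 0 3 0;0 0 2.5 0;0 0 1.8 0;0 0 1.2 0;0 0 0 0;0 0 0 0;0 0 0 0"

```text
time_s: 15.1
tcp_pos: [0.5028, 0.0232, 0.1021]
ee_rot: [[0.175, -0.985, 0.002], [-0.985, -0.175, 0.0], [0.0, -0.002, -1.0]]
wrist_force: [0.6, -0.5, -0.2]
gripper_width: 0.688
gripper_force: 0.0
```

>>> step_arm:
  targets: "0 0 0 0;0 0 0 0;0 0 0 0;0 0 0 0;0 0 0 0;0 0 0 0;0 0 0 0;0 0 0 0;0 0 0 0;0 0 0 0;0 0 0 0;0 0 0 0"
  claw: 0

```text
time_s: 16.1
tcp_pos: [0.5018, 0.0233, 0.1012]
ee_rot: [[0.175, -0.985, -0.0], [-0.985, -0.175, -0.0], [0.0, 0.0, -1.0]]
wrist_force: [-0.0, 0.0, 0.5]
gripper_width: 0.007
gripper_force: 0.0
```

```bash
python3 hd.py
```

```text
16.1 [0.5018 0.0233 0.1012] [-0.02  0.04  0.49] yaw y -169.9138349295998 shift [0.02 0.04 0.02]
```

The fingers closed to 0.007, so they missed the bar. I'll use the last view on a composite of all three cameras.

```bash
python3 - <<'E'
from ang import *
w=grab('wrist','w7'); si=grab('side','s7'); sc=grab('scene','c7'); w6=load('w6')
def cr(c,a,b,x,y,W,H): return cv2.resize(c['frame'][b:y,a:x],(W,H),interpolation=cv2.INTER_CUBIC)
top=np.hstack([cr(w6,130,90,380,240,400,300-60),cr(w,130,90,380,240,400,240)])
bot=np.hstack([cr(si,200,140,310,239,400,360),cr(sc,190,130,300,229,400,360)])
cv2.imwrite('pics/comp.png',np.vstack([top,bot]))
E
```

```text
(no output)
```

View pics/comp.png

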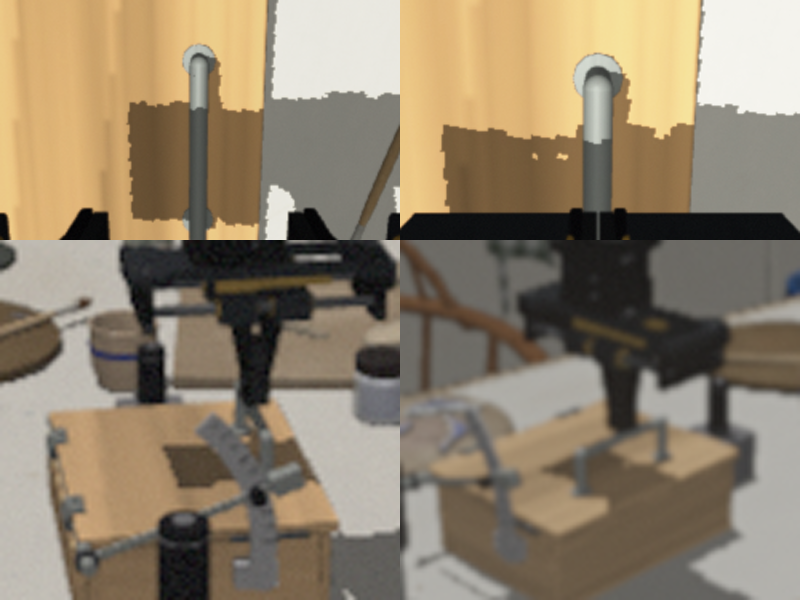

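Composite: in wrist view w7 the bar (583–612) seems to run between the fingers (570–583 and 612–628), yet the reported width is 0. I'll re-read it and test with a small lift.

>>> step_arm:
  targets: "0 0 0 0;0 0 0 0;0 0 -0.3 0;0 0 -0.3 0;0 0 0 0;0 0 0 0"

```text
time_s: 16.75
tcp_pos: [0.5021, 0.0234, 0.1076]
ee_rot: [[0.175, -0.985, 0.001], [-0.985, -0.175, 0.0], [-0.0, -0.001, -1.0]]
wrist_force: [-0.3, -0.4, -0.3]
gripper_width: 0.005
gripper_force: 0.0
```

```bash
python3 hd.py; python3 - <<'E'
from ang import *
s=sense(); t=np.array(s['tcp_pos']); R=np.array(s['ee_rot']); si=load('side0' if 0 else 's7'); w=load('w7')
print('tcp side',proj(si,t),'bar mid',proj(si,(.5013,.023,.12)),s['gripper_width'],s['gripper_force'])
g=cv2.cvtColor(w['frame'],cv2.COLOR_BGR2GRAY)
for v in (150,180,210,220,224,228,232,236,240,250,260): print(v,g[v,232:280:2])
for z in (-.04,-.019,0): print(z,[proj(w,t+R@[x,0,z]).round(0) for x in (.0095,0,-.0095)])
E
```

```text
16.75 [0.5021 0.0234 0.1076] [-0.29 -0.36 -0.29] yaw y -169.91583136127937 shift [0.03 0.07 0.66]
tcp side [268.82877614 190.67555154] bar mid [269.18982261 186.3747376 ] 0.004751032863632151 0.0
150 [210 212 214 215 216 210 155 155 175 191 206 197 180 160 134  94 107 123
 123 124 216 221 219 217]
180 [110 112 114 113 113 114  87  80  86  96 112 111  95  86  79  88 123 124
 123 121 121 119 116 116]
210 [111 113 114 114 115 114  87  80  87  94  99  97  93  86  77  93 120 123
 121 122 120 118 115 114]
220 [111 112  95  31  30  34  75  80  87  92  98  97  93  84  78 104  61  32
  32  61 118 116 113 114]
224 [14 16  8  7  6  7 11 12 12 11 30 64 12 11 13 10  9  5  6  9 16 13 15 16]
228 [16 14 10  5  6  7 12 11 12 12 31 64 12 12 11 12  7  6  6  6 14 15 15 14]
232 [16 16 11  7  5  5 12 11 12 14 31 64 12 12 11 11 10  6  8  6 15 16 15 15]
236 [15 17 17  9  7  7 10 12 11 12 31 64 11 11 11 12 11  6  5 14 23 14 14 14]
240 [16 48 57 42  6 10 11 12 12 12 31 63 12 13 12 10 11  6 27 71 72 21 16 14]
250 [ 25  74  68  35  24  24  24  26  24  24  29  40  24  26  23  25  23  23
  32  87 129  69  32  33]
260 [ 33 108  90  43  43  44  45  43  44  43  44  43  45  46  47  44  44  44
  44  54 136 101  39  41]
-0.04 [array([254., 237.]), array([254., 255.]), array([254., 273.])]
-0.019 [array([254., 221.]), array([254., 238.]), array([254., 254.])]
0 [array([254., 210.]), array([254., 225.]), array([254., 240.])]
```

The evidence in all three views says the closed fingertips end at the top of the bar, around z≈0.122 while the TCP reads 0.101. So the visible tips are about 2 cm short of the stated TCP. I'll open, go lower in small steps watching the force, and measure the tips.

>>> step_arm:
  targets: "0 0 0 0;0 0 0 0;0 0 0 0;0 0 0 0;0 0 0 0;0 0 0 0;0 0 0 0;0 0 0.5 0;0 0 0.5 0;0 0 0.5 0;0 0 0 0;0 0 0 0"
  claw: 5

```text
time_s: 17.75
tcp_pos: [0.5015, 0.0231, 0.0916]
ee_rot: [[0.175, -0.985, -0.001], [-0.985, -0.175, -0.001], [0.0, 0.001, -1.0]]
wrist_force: [-0.1, 0.4, -0.1]
gripper_width: 0.572
gripper_force: 0.0
```

```bash
python3 hd.py; python3 - <<'E'
from ang import *
si=grab('side','s8'); sc=grab('scene','c8'); s=sense(); t=np.array(s['tcp_pos']); R=np.array(s['ee_rot'])
for n,c in (('side',si),('scene',sc)):
    g=cv2.cvtColor(c['frame'],cv2.COLOR_BGR2GRAY)
    for y in (-1,1):
        for dz in (0,-.02):
            print(n,y,dz,proj(c,t+R@[0,y*.029,dz]).round(1))
    x0,y0=proj(c,t).astype(int); print(x0-30,y0-26); print(g[y0-26:y0+12:2,x0-30:x0+30:2])
E
```

```text
17.75 [0.5015 0.0231 0.0916] [-0.09  0.4  -0.08] yaw y -169.91211778286464 shift [ 0.01  0.   -0.94]
side -1 0 [258.2 196.6]
side -1 -0.02 [258.3 189.8]
side 1 0 [279.3 195.2]
side 1 -0.02 [279.5 188.4]
238 169
[[ 55  38  42  77 186 142 127 126  93  27  14  96 129 133 132 128 130 126
  128 129 103  14  14  18  95 130 129 130 129 127]
 [ 22  28  25  34 178 137 129 128 106  25  19  38 127 132 129 127 131 131
  129 130 105  21  19  19 116 136 133 135 132 129]
 [ 36  36  39  24 187 132 127 125 126  17  20  21 128 130 132 130 132 136
  134 132 106  26  22  30 136 135 134 133 136 133]
 [ 35  20  23  18 189 130 128 126 126  52  19  20 128 128 131 131 135 135
  136 137 107  28  20  76 137 135 132 133 134 135]
 [ 35  27  18  16 144 107 113 112 119  65  20  35 120 122 124 122 126 130
  130 130  98  25  22 101 137 135 135 133 136 129]
 [ 33  17  28  23  95  83  82  83  81  67  15  34  83  99 139  91  91  87
   89  91  72  28  26  79  86  90  87  89  88  86]
 [ 31  23  26  21 157 157 160 160 160 128  23  27 159 137 115 105 160 159
  161 162  98  26  41 159 162 162 159 159 160 145]
 [ 29  28  23 
[... 3276 characters left out ...]
 75  77  77  80  82  91
  126 139 104 121 145 155 155 157 156 145 120  97]
 [126 127 140 135 115  94  78  76  75  83  84  75  79  81  84  85  85  86
   90  93 113 147 154 158 153 139 115  99  93  87]
 [ 96 101 127 132 135 134 125 113  81  82  85  80  83  84  86  87  87  89
   87  86  89  98 122 133 113  94  91  91  90  88]
 [ 93 107 132 136 136 136 136 138 130  99  84  81  86  87  88  88  88  87
   87  89  91  94  93  93  90  90  89  89  90  91]
 [116 135 136 135 135 139 144 148 145 113  85  84  94  91  85  87  88  89
   93  95  95  94  91  90  89  90  91  92  91  88]
 [118 136 136 141 146 148 149 151 151 143 139 137 142 130  87  89  93  95
   94  95  94  92  90  90  92  91  91  89  88  86]]
```

Fingertips in side and scene images end about 22–25 mm above the reported TCP, i.e. near z≈0.115 now. Lowering about 1.4 cm.

>>> step_arm:
  targets: "0 0 0.3 0;0 0 0.3 0;0 0 0 0;0 0 0 0"

```text
time_s: 18.18
tcp_pos: [0.5017, 0.0232, 0.086]
ee_rot: [[0.175, -0.985, -0.001], [-0.985, -0.175, -0.0], [0.0, 0.001, -1.0]]
wrist_force: [-0.1, 0.9, 0.4]
gripper_width: 0.575
gripper_force: 0.0
```

>>> step_arm:
  targets: "0 0 0.2 0;0 0 0.2 0;0 0 0 0;0 0 0 0"

```text
time_s: 18.52
tcp_pos: [0.5018, 0.0232, 0.0821]
ee_rot: [[0.175, -0.985, -0.0], [-0.985, -0.175, -0.0], [0.0, 0.0, -1.0]]
wrist_force: [-0.1, -0.5, 0.4]
gripper_width: 0.574
gripper_force: 0.0
```

>>> step_arm:
  targets: "0 0 0.2 0;0 0 0.2 0;0 0 0.2 0;0 0 0 0;0 0 0 0"

```text
time_s: 18.93
tcp_pos: [0.5017, 0.0232, 0.076]
ee_rot: [[0.175, -0.985, -0.0], [-0.985, -0.175, -0.0], [0.0, 0.0, -1.0]]
wrist_force: [-0.6, -0.1, 0.6]
gripper_width: 0.576
gripper_force: 0.0
```

>>> step_arm:
  targets: "0 0 0 0;0 0 0 0;0 0 0 0;0 0 0 0;0 0 0 0;0 0 0 0;0 0 0 0;0 0 0 0;0 0 0 0;0 0 0 0"
  claw: 0

```text
time_s: 19.77
tcp_pos: [0.5023, 0.0234, 0.0763]
ee_rot: [[0.175, -0.985, 0.001], [-0.985, -0.175, 0.0], [-0.0, -0.001, -1.0]]
wrist_force: [1.4, 0.0, -1.2]
gripper_width: 0.1
gripper_force: 30.0
```

Gripped the bar (width 0.10, 30 N). Lifting along the arc to about 0.34 rad.

>>> step_arm:
  targets: "0 -0.14 -0.38 0;0 -0.14 -0.39 0;0 -0.15 -0.39 0;0 -0.17 -0.37 0;0 -0.18 -0.37 0;0 -0.18 -0.37 0;0 -0.2 -0.36 0;0 -0.21 -0.36 0;0 -0.21 -0.35 0;0 -0.23 -0.34 0;0 -0.24 -0.34 0;0 -0.24 -0.33 0"

```text
time_s: 20.77
tcp_pos: [0.5233, 0.027, 0.1195]
ee_rot: [[0.175, -0.985, -0.003], [-0.985, -0.175, -0.001], [0.0, 0.003, -1.0]]
wrist_force: [1.6, -1.5, -11.5]
gripper_width: 0.1
gripper_force: 30.0
```

>>> step_arm:
  targets: "0 0 0 0;0 0 0 0;0 0 0 0;0 0 0 0;0 0 0 0;0 0 0 0"

```text
time_s: 21.27
tcp_pos: [0.5234, 0.027, 0.1195]
ee_rot: [[0.175, -0.985, -0.002], [-0.985, -0.175, -0.001], [0.0, 0.002, -1.0]]
wrist_force: [-1.5, -1.5, -9.0]
gripper_width: 0.102
gripper_force: 30.0
```

```bash
python3 - <<'E'
from ang import *
s=sense(); t=np.array(s['tcp_pos']); print(t.round(4),np.round(s['wrist_force'],2))
d=Rb.T@(t-[.5018,.0233,.0761]); print('box delta',d.round(4),'lid from z',np.arcsin((.045+d[2])/.1452)-.3152,'from atan',np.arctan2(.045+d[2],.138-d[0])-.3152)
si=grab('side','s9'); sc=grab('scene','c9'); o=load('side0')
for n,c,o,box in (('side',si,o,(255,190,300,235)),('scene',sc,load('c8'),(205,180,250,215))):
    a,b,x,y=box; g=cv2.cvtColor(c['frame'],cv2.COLOR_BGR2GRAY)[b:y,a:x]; print(n); print(g[::2,::2] if n=='scene' else g[:30,10:40])
for yb in (.113,.118,.127): 
  for th in (0,.30,.34,.38):
    p=O+Rb@[.088-.155*np.cos(th),yb,.075+.155*np.sin(th)]; print(yb,th,proj(si,p).round(1),proj(sc,p).round(1))
E
```

```text
[0.5234 0.027  0.1195] [-1.46 -1.51 -9.05]
box delta [ 0.022  -0.0002  0.0434] lid from z 0.3394322694082936 from atan 0.3358245270885231
side
[[ 81  76  78  88  88  92 115 128 132 145 141 140 141 122  84  79  86  81
   86  86 116 167 190 192 190 192 190 188 188 189]
 [ 82  77  76  84  96 113 125 121 140 168 164 159 163 153 120  84  82  86
   87  85  95 130 169 189 190 189 188 188 187 188]
 [ 93  89  71 100 127 126 112 126 155 167 165 164 161 163 155 118  85  82
   86  85  84  93 149 190 191 191 190 189 189 188]
 [109 106  85 103 108 112 132 155 168 168 168 165 159 161 161 153 139 119
   85  87  85  83 123 171 188 187 190 186 186 189]
 [110 129 135 137 137 141 155 166 166 167 169 167 164 158 159 160 162 153
  121  84  85  87  95 152 190 189 189 188 187 190]
 [102 124 151 157 155 155 159 163 166 168 172 167 163 162 163 163 163 163
  152 120  84  84  87 125 172 190 190 188 189 191]
 [ 92 104 124 147 154 156 160 161 163 167 169 171 165 163 160 160 161 163
  161 156 119  83  84  99 155 186 189 188 190 190]
 [ 94 102 101 135 156 155 157 159 166 165 167 167 168 165 161 160 162 162
  163 16
[... 4302 characters left out ...]
94  84  70  68  83  86  91
   94  94  90  91  91]
 [ 92  94  96  97  97  99  95  93  92  93  95  95  97  90  85  92  94  95
   94  92  91  91  93]
 [ 90  92  92  94  96  98  96  94  93  95  94  93  93  92  95  96  94  92
   90  91  91  91  92]]
0.113 0 [284.5 219.8] [228.2 210.3]
0.113 0.3 [282.2 203.4] [226.  196.1]
0.113 0.34 [281.5 201.3] [225.5 194.1]
0.113 0.38 [280.7 199.2] [224.9 192.1]
0.118 0 [284.9 220.6] [227.  210.8]
0.118 0.3 [282.7 204.2] [224.7 196.6]
0.118 0.34 [282.  202.1] [224.2 194.6]
0.118 0.38 [281.2 200. ] [223.6 192.7]
0.127 0 [285.7 222.3] [224.7 211.9]
0.127 0.3 [283.5 205.8] [222.4 197.6]
0.127 0.34 [282.8 203.6] [221.9 195.6]
0.127 0.38 [282.  201.5] [221.3 193.6]
```

```bash
python3 - <<'E'
from ang import *
si=load('s9'); o=load('side0')
for r in (.173,.178,.183):
    print(r,[ (th,proj(si,O+Rb@[.088-r*np.cos(th)+.008*np.sin(th),.112,.075+r*np.sin(th)+.008*np.cos(th)]).round(1)) for th in (0,.3,.34,.38)])
def corner(c,v0,v1):
    g=cv2.cvtColor(c['frame'],cv2.COLOR_BGR2HSV)[...,1]
    return [(v,int(np.nonzero(g[v,270:310]>50)[0].max()+270)) if (g[v,270:310]>50).any() else v for v in range(v0,v1)]
print(corner(o,206,226)); print(corner(si,184,206))
s=sense(); print(s['time_s'],s['tcp_pos'],s['wrist_force'],np.abs(s['joint_velocities']).max())
# mark check: tab pixels unchanged; probe check in scene/wrist
w=grab('wrist','w9'); print(proj(w,[.5821,-.1454,.105])); g=cv2.cvtColor(w['frame'],cv2.COLOR_BGR2GRAY)
x,y=proj(w,[.5821,-.1454,.105]).astype(int)
if 0<y<384: print(g[max(0,y-24):y+24:4,x-24:x+24:3])
E
```

```text
0.173 [(0, array([291.5, 216.2])), (0.3, array([288.1, 198. ])), (0.34, array([287.2, 195.7])), (0.38, array([286.2, 193.4]))]
0.178 [(0, array([293.4, 216. ])), (0.3, array([290. , 197.3])), (0.34, array([289.1, 195. ])), (0.38, array([288.1, 192.6]))]
0.183 [(0, array([295.3, 215.9])), (0.3, array([291.9, 196.7])), (0.34, array([291. , 194.2])), (0.38, array([290. , 191.8]))]
[(206, 287), (207, 287), (208, 288), (209, 288), (210, 289), (211, 290), (212, 290), (213, 290), (214, 291), (215, 292), (216, 292), (217, 292), (218, 292), (219, 292), (220, 290), (221, 290), (222, 290), (223, 290), (224, 290), (225, 290)]
[(184, 281), (185, 282), (186, 282), (187, 283), (188, 283), (189, 284), (190, 285), (191, 285), (192, 286), (193, 286), (194, 287), (195, 287), (196, 288), (197, 288), (198, 289), (199, 289), (200, 287), (201, 284), (202, 277), (203, 274), (204, 273), 205]
21.3667 [0.52350933 0.02701539 0.11958957] [-1.43339167 -1.62776115 -8.60598553] 0.13399283840703718
[ 201.88058545 -112.43455729]
```

The lid corner moved 20 px in the side view, which gives about 0.33 rad, and the TCP arc gives about 0.337. Both agree with the mark at about 0.34. The lid is held steady at about 9 N and the probe stands in the socket. Handing in.

```bash
python3 -c "
from station import r
print(r.finish_job())"
```

```text
the job is handed in; nothing more can be done
None
```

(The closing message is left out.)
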